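# Load the bench shaker and latch its gate

### The job

Get the shaker ready to run: take the larger of the two small round white bottles that stand on the bench to the right of the shaker and set it down upright, without dropping it, in the free half of the shaker's pen. Swing the pen's gate fully shut and let its latch bar drop into the keeper; the bar only passes over the keeper's front ear while it is raised, which pressing down the thumb pad on its tail does. Leave the bottle that is already in the pen, and the small bottle and the jar on the bench, where they are.

Things in the scene. Friction and masses are not known exactly. Their poses are not given: they have to be found in the camera images.
- bottle_centre (a point): Centre, half-way up, of the bottle to load: loose white bottle with a screw cap, 95 mm tall, 0.13 to 0.24 kg; round body 52 mm wide up to 63 mm above its foot, then neck and cap 28 mm wide up to the top. Stands on the bench to the right of the shaker. z axis up along the bottle.
- bottle: The same bottle, its origin at the centre of its underside, z up.
- small_bottle_centre (a point): Centre, half-way up, of the smaller loose white screw-cap bottle (39 mm wide, 70 mm tall) on the bench; not to be moved.
- jar_centre (a point): Centre, half-way up, of a loose open squat jar (69 mm wide, 50 mm tall) on the bench; not to be moved.
- pen_bottle_centre (a point): Centre, half-way up, of the small white bottle (41 mm wide, 75 mm tall) that already stands loose in the left half of the pen; not to be moved.
- shaker: Bench shaker, fixed to the bench: grey plinth 200 (x) x 250 (y) x 50 mm with an aluminium deck on it, 250 mm wide. Origin under its centre at bench height, z up; its front with the gate faces its own -x, its +y is its left.
- pen (a point): Middle of the pen's floor on top of the shaker (rubber mat, 70 mm above the bench), axes as the shaker's. Clear inside: x from -60 to +60 mm, y from -88 to +88 mm of this point. Fence of steel rods at the back and both sides, top 53 mm above the floor (corner posts 61 mm); the gate closes the front. A bottle 52 mm wide is inside if its axis is within 34 mm in x and 62 mm in y.
- gate_hinge (a point): Foot of the gate's upright hinge axis, at the pen's left front post and at the height of the pen floor; axes as the shaker's. Shut, the gate runs from here along the shaker's -y.
- gate (a joint): Swing of the gate about its upright hinge, rad: 0 = shut against its stop; grows to 1.3 as its right, free end swings out towards the robot. Stays where it is left (friction 0.03 N m). Gate 165 mm long from the hinge axis, 6 mm thick, 6 to 62 mm above the pen floor; its upper half (28 to 62 mm) is a closed plate, whose front face lies 3 mm in front of the hinge axis, behind the latch bar.
- latch (a joint): Angle of the steel latch bar on its pivot on the gate's front (115 mm from the hinge axis, 42 mm above the pen floor), rad: 0 = level, dropped; grows to 0.55 as its right end rises; falls back by its weight. Bar 6 mm thick, 10 mm high, 10 mm in front of the hinge axis; right end 90 mm from the pivot. Level, it strikes the keeper and stops the gate 0.07 rad short; above 0.27 rad it clears it.
- pad (a point): Middle of the top of the thumb pad on the latch bar's left tail, a 26 x 26 mm steel plate level with the bar's top edge, standing forward. 58 mm from the latch pivot (57 mm from the hinge axis) and 20 mm in front of the hinge axis; 47 mm above the pen floor when the bar is level. Pressing it down 20 mm (under 2 N) raises the bar to 0.35 rad. Its z axis is the pad's upward normal.
- notch (a point): Keeper on the pen's right front post: U bracket, 16 mm long in y, slot 11 mm wide in x and open at the top. This point is where the middle of the dropped bar lies, 42 mm above the pen floor; the 5 mm thick front ear rises 11 mm above it, the back ear 18 mm.
Not all that is in view belongs to the job. Leave any blue or yellow look-alike of the bottle alone.

How it is judged (in metres and radians):
At the end, for the whole second after the job is handed in: The bottle stands upright (0.12 rad) and at rest on the pen floor, wholly inside the fence; the gate is shut (within 0.03 rad), the latch bar dropped level (within 0.05 rad) in the keeper's slot; the other bottle in the pen, the small bottle and the jar are within 30 mm of their start (x of bottle_centre in the frame of pen between -0.038 and 0.038 m and y of bottle_centre in the frame of pen between -0.068 and 0.068 m and z of bottle_centre in the frame of pen between 0.042 and 0.053 m and angle between bottle_centre's own z axis and vertical below 0.12 rad and linear speed of bottle below 0.02 m/s and value of joint gate below 0.03 rad and value of joint latch below 0.05 rad and distance of each of pen_bottle_centre, small_bottle_centre, jar_centre from where it was at the start of the episode below 0.03 m); the robot touches nothing.
It fails at once if the bottle is dropped (falls free by more than about 30 mm) (linear speed of bottle above 0.75 m/s and contact force between the fingers and bottle below 0.05 N).
It fails at once if the bottle already in the pen is moved more than 30 mm or tipped over (distance of pen_bottle_centre from where it was at the start of the episode above 0.03 m or angle between pen_bottle_centre's own z axis and vertical above 0.5 rad).
It fails at once if the small bottle or the jar on the bench is moved more than 30 mm (distance of any of small_bottle_centre, jar_centre from where it was at the start of the episode above 0.03 m).
It also fails if it takes over 48 s, if anything falls off the work surface, if the arm or the gripper's body presses on something with over 40 N, if the wrist force passes 120 N, or if a joint passes its speed limit or range.

### The arm

A 6-joint arm with a two-finger parallel gripper is mounted at the origin on a cart in front of the work surface, level with it; the furniture and walls round the work are solid. World frame = base frame: x ahead of the robot, y to its left, z up, the work surface at z = 0. Lengths are in mm, angles in degrees, forces in N, time in s.
With the tool pointing down it reaches from about 350 to 850 mm from the base axis. Payload 8.1 kg.
Tool frame: the origin (TCP) lies midway between the tips of the shut fingers; the grasp point (between the pads) lies 19 mm behind it (hold_point_z is the distance from the TCP to the grasp point, in mm); z points along the fingers, y is the direction in which the jaws open and shut (so a half turn about z gives the same grasp; the last joint's range is limited). The gripper opens to 85 mm and grips with 20 to 120 N. Pads are 22 mm wide; open, the fingers measure 114 mm over their backs; the gripper's body (76 mm by 85 mm) begins 54 mm behind the grasp point. The pads swing forward as they close: fully open they stand 13 mm farther back than shut.
Start: joints at [65.122, 7.471, 85.268, -0, 87.261, -4.893], TCP at [205.041, 563.883, 231.292] pointing down, gripper open.
Joint ranges: [-169.43, 169.43], [-51.17, 129.36], [1.28, 143.12], [-76.62, 256.62], [0, 156.53], [-152.29, 152.29]. Speed limits (degrees/s): [136.94, 136.94, 159.86, 180, 180, 180].

### API

Orientations are given as [roll, pitch, yaw] about the fixed x, y, z axes, in that order (R = Rz(yaw) Ry(pitch) Rx(roll)).
In Python, from bench import sense, snapshot, camera_params, hand_in, hold_point_z gives the robot as it stands.
- The arm moves only by the tool servo_tool, never from a script. Its argument "motion" is a list of rows, each a list of 7 numbers: the finger opening in mm, from 0 to 85.4, then the shift along the tool's x, y, z in mm, then the turn, a rotation vector about the tool's x, y, z in rad. A call has 1 to 10 rows; each row shifts and turns the pose as measured when the row begins, along the tool's axes as they then stand; what a row does not reach is not made up. A row lasts 1/10 s, in which the tool goes at most 50 mm and 8.59 degrees, less where a joint would pass 70% of its speed; a pose out of reach is approached as far as the arm can. A call with a gripper value outside its range is refused whole. The fingers move at their own pace and stop on an object; "force" is the grip in N (left out, the last holds). Time passes only in rows, so rows that do not move let the fingers close. It gives the time, the measured TCP pose, the force and the opening at its end, in the units of the state.
- sense(): the state, without advancing time (a new reading comes with each control period).
- snapshot(name): name is "side" or "top" or "wrist"; returns the picture (420x560x3 uint8, blue, green, red); there is no depth.
- camera_params(name): a dict with "fx", "fy", "cx", "cy" (pixels), "R" (3x3) and "t" (3): a world point X has camera coordinates R X + t; the wrist camera has in their place "tool_from_camera" (4x4, takes a point from camera to tool coordinates, whose origin is the TCP and whose axes are the flange's). Camera axes: x right, y down, z forward; pixel columns grow to the right and rows downward; lengths in mm; the calibration is good to about 2 mm. A picture is of the moment at which its call begins: read the wrist's pose just before it. camera_params takes no time and is no camera call.
- hand_in(): hands the job in, once; it reports no verdict.
The state is a dict: "time": time; "joint_pos": joint angles; "qd": joint speeds; "joint_efforts": joint torques, N m; "tool_pos": TCP position; "tcp_rot": TCP orientation; "ft_force": force on the tool from outside, world axes, zero at the start; "wrist_torque": the same for the moment, N m; "finger_gap": finger opening in mm.
Only numpy, scipy, OpenCV 4.12 (cv2) and the standard library are available. Lean on these libraries where they do the work, as an engineer would, in place of code of your own. Each camera call takes 0.05 s, during which the arm holds its last target. There are 200 camera calls.

## Working session

There is one attempt and no reset: what is moved stays moved. The work goes in short steps, Python scripts to look and compute and a tool call to move; the robot and the scene stay as the last step left them, time stands still between calls to the robot, and variables do not carry over. Pictures are saved under pics/ and viewed, about 8 in all and at most 12, crops included, and the job is handed in when it is done.

Besides the shell and the picture viewer there is one more tool, called after ">>>" as name([rows], argument=value, ...), one row to a line, values as JSON. servo_tool: Moves the arm, as the interface text tells. Its arguments: {"type":"object","properties":{"motion":{"type":"array"},"force":{"type":"number"}},"required":["motion"]}

```bash
mkdir -p pics
python3 - <<'E'
from bench import *
import cv2,numpy as np
a=snapshot("side");b=snapshot("top")
cv2.imwrite("pics/side.png",a);cv2.imwrite("pics/top.png",b)
for n in("side","top","wrist"):
    print(n,{k:np.round(np.array(v),4).tolist() for k,v in camera_params(n).items()})
print(sense(),hold_point_z)
E
```

```text
side {'fx': 406.9017, 'fy': 406.9017, 'cx': 273.975, 'cy': 214.1675, 'R': [[0.9649, -0.2615, 0.0216], [-0.1538, -0.6303, -0.761], [0.2126, 0.731, -0.6484]], 't': [-515.5631, 98.8985, 902.2457]}
top {'fx': 522.4374, 'fy': 522.4374, 'cx': 292.8744, 'cy': 212.0424, 'R': [[0.0347, -0.9994, 0.0043], [-0.9779, -0.0349, -0.206], [0.2061, 0.0029, -0.9785]], 't': [-72.8106, 511.7606, 1484.6252]}
wrist {'fx': 328.091, 'fy': 328.091, 'cx': 280.1578, 'cy': 209.7352, 'tool_from_camera': [[0.0004, -0.9524, -0.3049, 78.524], [1.0, 0.0005, -0.0004, -0.4349], [0.0005, -0.3049, 0.9524, -143.3163], [0.0, 0.0, 0.0, 1.0]]}
{'time': 0.1, 'joint_pos': array([ 6.51209037e+01,  7.50868550e+00,  8.53209818e+01,  7.74820864e-04,
        8.72610459e+01, -4.89347755e+00]), 'qd': array([-0.05685744, -0.02008874, -0.07934963, -0.01469488,  0.10487168,
        0.03195838]), 'joint_efforts': array([ 2.18371475e-03, -5.70949566e+01, -5.01943052e+01, -9.13474446e-05,
        8.09047488e-03,  5.77109381e-05]), 'tool_pos': array([204.85058805, 563.44697815, 230.39089331]), 'tcp_rot': array([-1.79909683e+02, -8.50920990e-03,  1.60014337e+02]), 'ft_force': array([ 0.34736696, -0.49946474,  0.34591579]), 'wrist_torque': array([-0.01569443,  0.00244488,  0.00605301]), 'finger_gap': 85.29306164752616} 18.700000000000003
```

View pics/side.png

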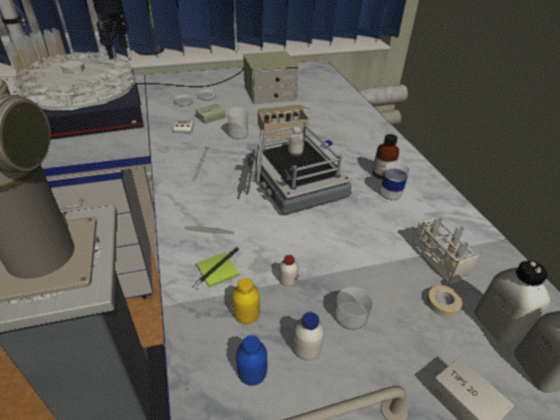

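View pics/top.png

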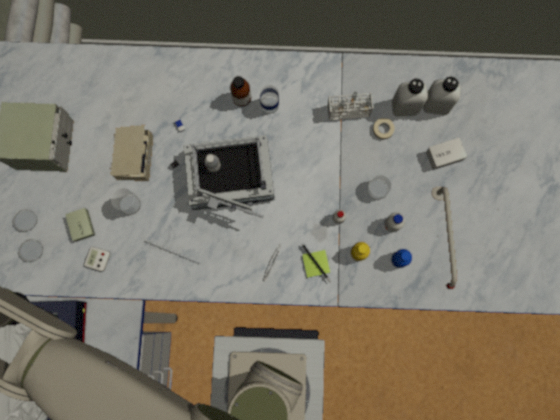

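The large white bottle has a blue cap, at side (308,336) and top (396,222). The small one has a red cap, at top (340,217). The jar is at top (379,187). The shaker is at top (230,172), with its gate partly open. Next I'll enlarge crops of these.

Run:
```python
import cv2
a=cv2.imread("pics/side.png");b=cv2.imread("pics/top.png")
cv2.imwrite("pics/c1.png",cv2.resize(b[125:245,165:295],None,fx=6,fy=5,interpolation=cv2.INTER_CUBIC)) 
s=cv2.resize(a[115:215,235:360],None,fx=6,fy=6,interpolation=cv2.INTER_CUBIC)
cv2.imwrite("pics/c2.png",s)
```

```text
(no output)
```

View pics/c1.png

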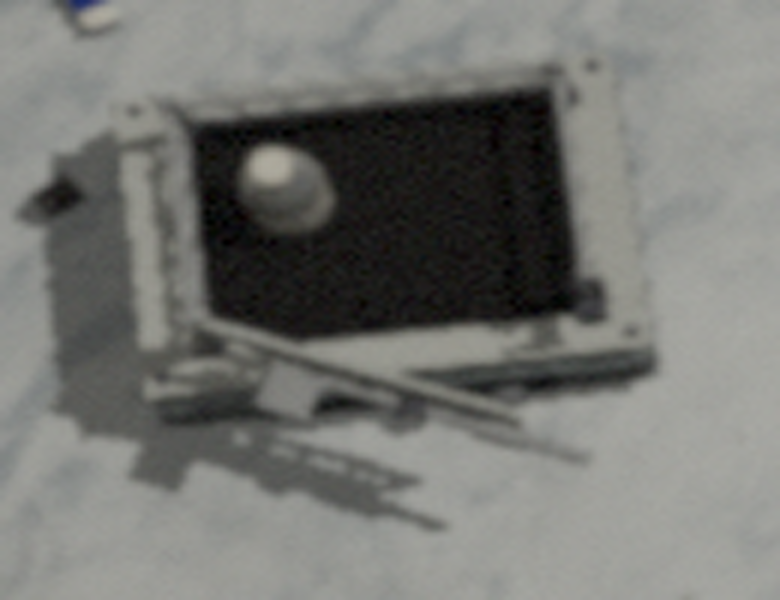

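View pics/c2.png

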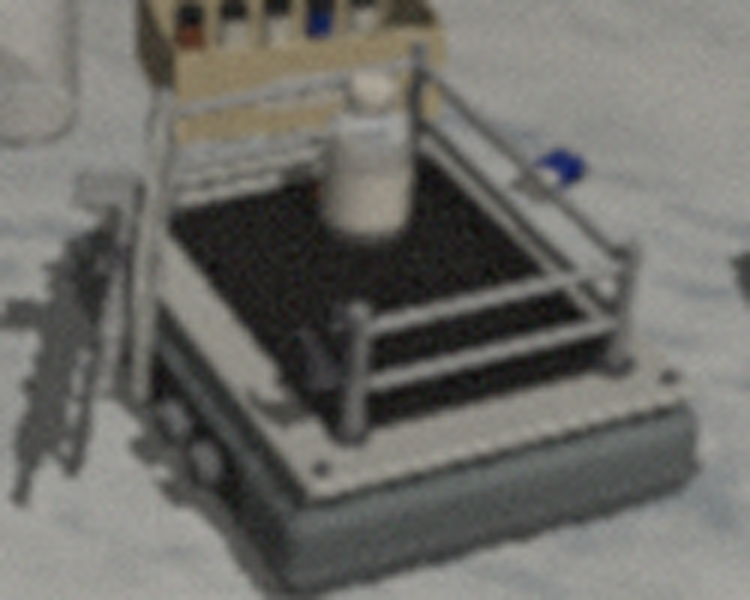

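```bash
cat > h.py <<'E'
import numpy as np, cv2
from bench import *
from scipy.spatial.transform import Rotation as Ro
def cam(n,s=None):
    p=camera_params(n)
    if n!="wrist": return p,np.array(p["R"]),np.array(p["t"])
    s=s or sense(); T=np.eye(4);T[:3,:3]=Ro.from_euler('xyz',s["tcp_rot"],degrees=True).as_matrix();T[:3,3]=s["tool_pos"]
    W=np.linalg.inv(T@np.array(p["tool_from_camera"]));return p,W[:3,:3],W[:3,3]
def ray(c,uv,z):
    p,R,t=c; d=R.T@np.array([(uv[0]-p["cx"])/p["fx"],(uv[1]-p["cy"])/p["fy"],1]); o=-R.T@t
    return o+d*(z-o[2])/d[2]
def proj(c,X):
    p,R,t=c; q=R@np.array(X)+t; return np.array([p["fx"]*q[0]/q[2]+p["cx"],p["fy"]*q[1]/q[2]+p["cy"]])
E
python3 - <<'E'
from h import *
np.set_printoptions(precision=1,suppress=True)
S=cam("side");T=cam("top")
f=lambda p:(p[0]/6+235,p[1]/6+115); g=lambda p:(p[0]/6+165,p[1]/5+125)
print("bottle cap", ray(S,(311,317),95),ray(T,(398,218),95),"foot",ray(S,(307,355),0))
print("small",ray(T,(340,214),70),"jar",ray(T,(379,184),50))
for n,p in dict(FR=(358,308),BR=(632,243),BL=(418,48),FL=(162,92)).items(): print("side post",n,ray(S,f(p),131))
for n,p in dict(deckFR=(303,495),deckBR=(692,408),).items(): print(n,ray(S,f(p),66))
for n,p in dict(deckFR=(655,345),deckBR=(605,55),matBR=(552,88),matFR=(578,318)).items(): print("top",n,ray(T,g(p),68))
print("pad",ray(T,g((290,388)),117),"gate end top",ray(T,g((520,420)),132),"gate hinge top",ray(T,g((205,325)),132),"bar end",ray(T,g((588,458)),117))
E
```

```text
bottle cap [ 500.6 -355.5   95. ] [ 498.6 -355.8   95. ] foot [ 496.2 -369.3    0. ]
small [ 509.6 -192.1   70. ] jar [ 609.4 -308.9   50. ]
side post FR [591.9  35.  131. ]
side post BR [716.9  54.8 131. ]
side post BL [683.8 235.2 131. ]
side post FL [557.9 221.5 131. ]
deckFR [562.6   3.7  66. ]
deckBR [739.7  22.3  66. ]
top deckFR [563.1   2.   68. ]
top deckBR [741.6  34.6  68. ]
top matBR [719.8  60.1  68. ]
top matFR [578.1  40.4  68. ]
pad [519.9 170.8 117. ] gate end top [502.   60.3 132. ] gate hinge top [551.4 210.6 132. ] bar end [484.5  28.6 117. ]
```

>>> servo_tool([
  [85,-40,-25,-7,0,0,0],
  [85,-40,-25,-7,0,0,0],
  [85,-40,-25,-7,0,0,0],
  [85,-40,-25,-7,0,0,0],
  [85,-40,-25,-7,0,0,0],
  [85,-40,-25,-7,0,0,0],
  [85,-40,-25,-7,0,0,0],
  [85,-40,-25,-7,0,0,0],
  [85,-40,-25,-7,0,0,0],
  [85,-40,-25,-7,0,0,0],
])

```text
time: 1.1
tool_pos: [499.8, 181.4, 296.2]
tcp_rot: [-179.4, -0.3, 160.7]
ft_force: [0.8, 0.7, 0.2]
finger_gap: 85.0
```

Run:
```python
from h import *
import json
s=sense();w=snapshot("wrist");cv2.imwrite("pics/w1.png",w)
json.dump({k:np.array(s[k]).tolist() for k in("tcp_rot","tool_pos")},open("w1.json","w"))
cv2.imwrite("pics/w1b.png",cv2.resize(w,(800,600),interpolation=cv2.INTER_CUBIC));print(s["time"],s["tool_pos"],s["tcp_rot"],s["joint_pos"])
```

```text
1.1 [499.79321345 181.4114213  296.20117492] [-179.40766868   -0.31071747  160.66841128] [ 14.64253006  -3.58292271  89.8564309   -0.31848568  94.31510441
 -56.04981947]
```

View pics/w1b.png

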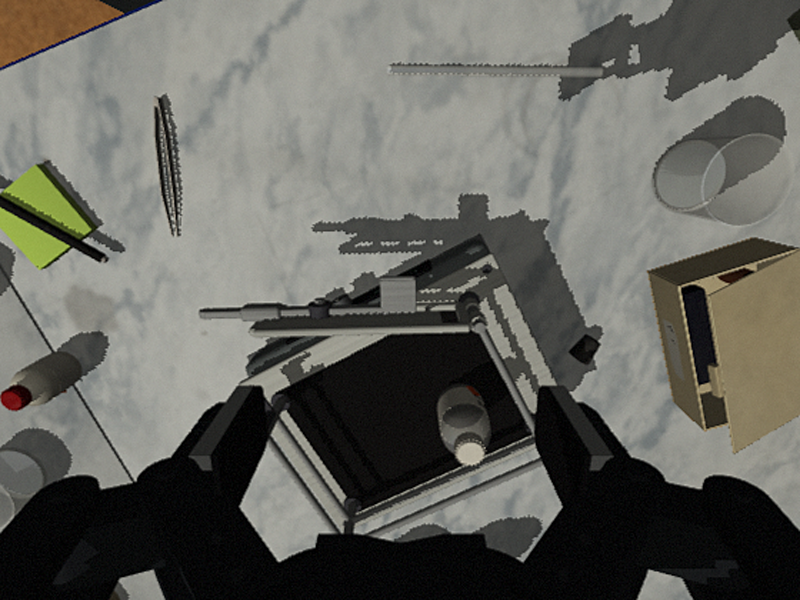

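Run:
```python
from h import *
import json
np.set_printoptions(precision=1,suppress=True)
C=cam("wrist",json.load(open("w1.json")))
for n,u,z in [("FLpost",(479,324),131),("FLdark",(468,303),131),("FR",(278,399),131),("BR",(350,506),131),("pad",(397,292),117),("padL",(380,292),117),("padR",(414,292),117),("gateend",(251,327),132),("gatehinge",(475,328),132),("bartip",(200,312),117),("capPB",(470,455),145),("PBfoot",(462,395),75),("deckFL",(483,236),66)]:
    print(n,ray(C,np.array(u)*.7,z))
```

```text
FLpost [552.3 219.1 131. ]
FLdark [534.9 216.3 131. ]
FR [560.6  61.5 131. ]
BR [668.   77.3 131. ]
pad [515.2 171.  117. ]
padL [511.2 159.4 117. ]
padR [519.2 182.5 117. ]
gateend [501.6  67.  132. ]
gatehinge [553.8 215.6 132. ]
bartip [482.4  29.7 117. ]
capPB [642.9 183.3 145. ]
PBfoot [633.4 188.5  75. ]
deckFL [507.6 245.7  66. ]
```

Run:
```python
from h import *
import json
np.set_printoptions(precision=0,suppress=True)
C=cam("wrist",json.load(open("w1.json")));w=cv2.imread("pics/w1.png")
w=cv2.resize(w,None,fx=2,fy=2,interpolation=cv2.INTER_CUBIC)
t=cv2.imread("pics/top.png");t=cv2.resize(t,None,fx=6,fy=6,interpolation=cv2.INTER_CUBIC)
T=cam("top")
c=np.array([638,136.6]);a=np.radians(10);R=np.array([[np.cos(a),-np.sin(a)],[np.sin(a),np.cos(a)]])
for (I,K,f) in((w,C,2),(t,T,6)):
  for x,y,z,col in[(sx*64,sy*92,z,col) for sx in(-1,1) for sy in(-1,1) for z,col in((131,(0,0,255)),(70,(0,255,0)))]+[(sx*60,sy*88,70,(255,0,0)) for sx in(-1,1) for sy in(-1,1)]+[(0,-45,70,(0,255,255))]:
    p=proj(K,[*(c+R@[x,y]),z]);cv2.circle(I,tuple(int(v*f) for v in p),4,col,1)
cv2.imwrite("pics/ov.png",np.hstack([w[300:820,240:820][:, :],cv2.resize(t[760:1260,1050:1700],None,fx=.33,fy=.33)[:165,:215].copy() if 0 else np.zeros((520,1,3),np.uint8)]))
```

```text
(no output)
```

View pics/ov.png

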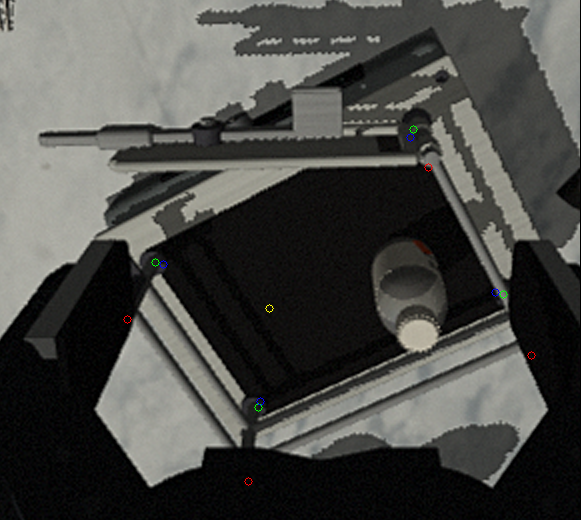

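The overlay's model points (pen centre (638,137), yaw 10°) sit on the post feet and the mat corners. The gate is open about 0.51 rad, and the pen bottle is at pen y ≈ +51. Next I move to the bottle at (499.5, -355.5).

>>> servo_tool([
  [85,-16,-46,8,0,0,0],
  [85,-16,-46,8,0,0,0],
  [85,-16,-46,8,0,0,0],
  [85,-16,-46,8,0,0,0],
  [85,-16,-46,8,0,0,0],
  [85,-16,-46,8,0,0,0],
  [85,-16,-46,8,0,0,0],
  [85,-16,-46,8,0,0,0],
  [85,-16,-46,8,0,0,0],
  [85,-16,-46,8,0,0,0],
])

```text
time: 2.15
tool_pos: [497.9, -311.2, 219.2]
tcp_rot: [-179.4, -0.2, 160.6]
ft_force: [-0.0, 0.9, -0.0]
finger_gap: 84.9
```

```bash
cat > go.py <<'E'
from h import *
import sys
# needed tool-axes move to a world target (x y z [yaw])
s=sense();a=[float(v) for v in sys.argv[1:]]
R=Ro.from_euler('xyz',s["tcp_rot"],degrees=True)
D=Ro.from_euler('xyz',[180,0,a[3] if len(a)>3 else s["tcp_rot"][2]],degrees=True)
print("t",s["time"],"pos",s["tool_pos"].round(1),"rpy",s["tcp_rot"].round(1),"F",s["ft_force"].round(1),"gap",round(s["finger_gap"],1),"j",s["joint_pos"].round(0))
print("move",R.inv().apply(np.array(a[:3])-s["tool_pos"]).round(1),"turn",(R.inv()*D).as_rotvec().round(3))
E
python3 go.py 499.5 -355.5 140 160
```

```text
t 2.15 pos [ 497.9 -311.2  219.2] rpy [-179.4   -0.2  160.6] F [-0.   0.9 -0. ] gap 84.9 j [ -37.    6.   88.   -1.   86. -107.]
move [-16.5 -40.5  79.6] turn [-0.01  -0.003  0.01 ]
```

>>> servo_tool([
  [70,-8,-20,10,-0.01,0,0.01],
  [70,-8,-20,15,0,0,0],
  [70,0,0,15,0,0,0],
  [70,0,0,0,0,0,0],
])

```text
time: 2.55
tool_pos: [495.5, -361.7, 173.6]
tcp_rot: [179.9, -0.5, 159.5]
ft_force: [-0.2, 0.4, -1.0]
finger_gap: 69.8
```

```bash
python3 go.py 499.5 -355.5 63 160
python3 - <<'E'
from h import *
import json
s=sense();w=snapshot("wrist");cv2.imwrite("pics/w2.png",w)
C=cam("wrist",s);w=cv2.resize(w,None,fx=1.4,fy=1.4)
for z,r,c in((0,26,(0,255,0)),(63,26,(0,0,255)),(95,14,(0,255,255))):
    P=[(proj(C,[499.5+r*np.cos(a),-355.5+r*np.sin(a),z])*1.4).astype(int) for a in np.linspace(0,6.28,40)]
    cv2.polylines(w,[np.array(P)],True,c,1)
cv2.imwrite("pics/w2o.png",w)
E
```

```text
t 2.55 pos [ 495.5 -361.7  173.6] rpy [179.9  -0.5 159.5] F [-0.2  0.4 -1. ] gap 69.8 j [ -41.   12.   86.   -0.   82. -110.]
move [ -2.4   7.1 110.6] turn [ 0.001 -0.008 -0.009]
```

View pics/w2o.png

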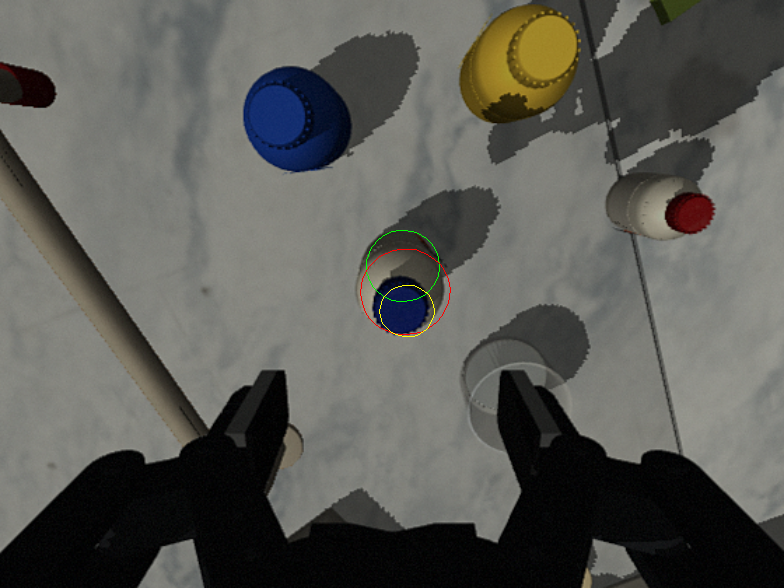

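>>> servo_tool([
  [60,0,4,30,0,-0.008,0],
  [60,0,0,30,0,0,0],
  [60,0,0,25,0,0,0],
  [60,0,0,10,0,0,0],
  [60,0,0,0,0,0,0],
])

```text
time: 3.1
tool_pos: [501.8, -354.6, 83.7]
tcp_rot: [-179.9, 0.5, 159.9]
ft_force: [0.0, 0.2, 0.3]
finger_gap: 60.1
```

```bash
python3 go.py 497 -357.6 63 160
```

```text
t 3.1 pos [ 501.8 -354.6   83.7] rpy [-179.9    0.5  159.9] F [0.  0.2 0.3] gap 60.1 j [ -40.   16.   92.    0.   72. -110.]
move [ 3.7 -4.5 20.7] turn [-0.002  0.009 -0.002]
```

>>> servo_tool([
  [60,3,-4,10,0,0.006,0],
  [60,0,0,8,0,0,0],
  [60,0,0,0,0,0,0],
  [60,0,0,0,0,0,0],
])

```text
time: 3.5
tool_pos: [500.0, -358.6, 69.3]
tcp_rot: [-179.8, 0.5, 159.9]
ft_force: [0.4, -0.2, -0.2]
finger_gap: 60.0
```

```bash
python3 go.py 497 -357.6 63 160
```

```text
t 3.5 pos [ 500.  -358.6   69.3] rpy [-179.8    0.5  159.9] F [ 0.4 -0.2 -0.2] gap 60.0 j [ -40.   17.   92.   -0.   71. -110.]
move [ 3.2 -0.1  6.3] turn [-0.004  0.009 -0.001]
```

>>> servo_tool([
  [60,3,0,7,-0.004,0.009,0],
  [60,0,0,0,0,0,0],
  [40,0,0,0,0,0,0],
  [40,0,0,0,0,0,0],
  [15,0,0,0,0,0,0],
  [15,0,0,0,0,0,0],
  [15,0,0,0,0,0,0],
  [15,0,0,0,0,0,0],
], force=60)

```text
time: 4.3
tool_pos: [497.8, -358.5, 63.5]
tcp_rot: [-180.0, 0.1, 159.9]
ft_force: [-0.2, 1.0, 0.2]
finger_gap: 26.3
```

```bash
python3 go.py 497 -357.6 63 160
```

```text
t 4.3 pos [ 497.8 -358.5   63.5] rpy [-1.800e+02  1.000e-01  1.599e+02] F [-0.2  1.   0.2] gap 26.3 j [ -41.   17.   92.    0.   70. -110.]
move [1.1 0.5 0.5] turn [-0.     0.001 -0.001]
```

>>> servo_tool([
  [15,0,0,-5,0,0,0],
  [15,0,0,-15,0,0,0],
  [15,0,0,-25,0,0,0],
  [15,0,0,-30,0,0,0],
  [15,0,0,-30,0,0,0],
  [15,0,0,-30,0,0,0],
  [15,0,0,-30,0,0,0],
  [15,0,0,-20,0,0,0],
  [15,0,0,-10,0,0,0],
  [15,0,0,0,0,0,0],
])

```text
time: 5.3
tool_pos: [496.5, -357.4, 274.1]
tcp_rot: [-179.9, 0.2, 159.9]
ft_force: [-0.8, 0.3, -1.7]
finger_gap: 26.2
```

```bash
python3 go.py 630 50 250 160
```

```text
t 5.3 pos [ 496.5 -357.4  274.1] rpy [-179.9    0.2  159.9] F [-0.8  0.3 -1.7] gap 26.2 j [ -41.    8.   80.    0.   92. -110.]
move [ 14.5 428.5  23.7] turn [-0.001  0.003 -0.001]
```

>>> servo_tool([
  [15,0,15,0,0,0,0],
  [15,1,30,0,0,0,0],
  [15,2,40,0,0,0,0],
  [15,2,40,0,0,0,0],
  [15,2,40,0,0,0,0],
  [15,2,40,0,0,0,0],
  [15,2,40,0,0,0,0],
  [15,2,40,0,0,0,0],
  [15,2,40,0,0,0,0],
  [15,0,40,0,0,0,0],
])

```text
time: 6.3
tool_pos: [603.7, 8.8, 256.8]
tcp_rot: [-180.0, -1.3, 159.5]
ft_force: [1.0, -0.3, -2.9]
finger_gap: 26.1
```

```bash
python3 go.py 645.8 92.3 220 160
```

```text
t 6.3 pos [603.7   8.8 256.8] rpy [-180.    -1.3  159.5] F [ 1.  -0.3 -2.9] gap 26.1 j [ -4.   9.  81.   0.  91. -74.]
move [-11.1  92.9  36.5] turn [-0.    -0.022 -0.008]
```

>>> servo_tool([
  [15,-5,35,5,0,-0.01,0],
  [15,-5,25,10,0,-0.01,0],
  [15,0,15,10,0,0,0],
  [15,0,5,5,0,0,0],
  [15,0,0,0,0,0,0],
  [15,0,0,0,0,0,0],
])

```text
time: 6.9
tool_pos: [635.9, 92.4, 215.6]
tcp_rot: [-179.7, -1.0, 160.0]
ft_force: [-0.5, -0.2, -1.8]
finger_gap: 26.3
```

```bash
python3 go.py 645.8 92.3 134 160
python3 - <<'E'
from h import *
S=cam("side");a=snapshot("side");cv2.imwrite("pics/s2.png",a)
cv2.imwrite("pics/s2c.png",cv2.resize(a[60:220,220:370],None,fx=3.7,fy=3.7,interpolation=cv2.INTER_CUBIC))
E
```

```text
t 6.9 pos [635.9  92.4 215.6] rpy [-179.7   -1.   160. ] F [-0.5 -0.2 -1.8] gap 26.3 j [  4.  15.  78.   0.  88. -66.]
move [-10.8   3.6  81.5] turn [-0.004 -0.017 -0.   ]
```

View pics/s2c.png

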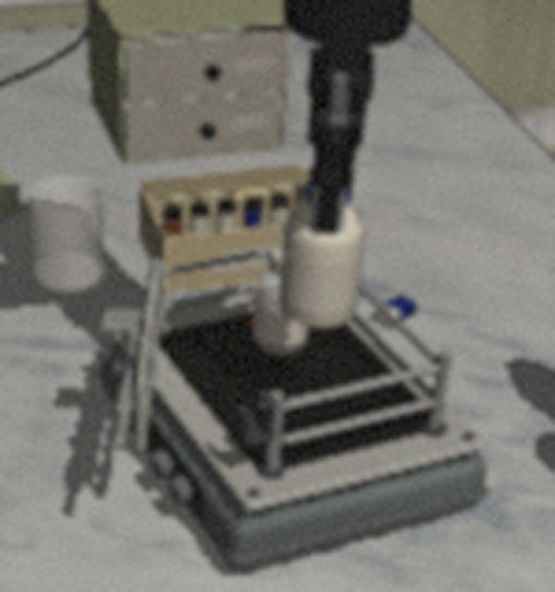

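The bottle hangs upright, clear of the fence, so I lower it.

>>> servo_tool([
  [15,-6,2,10,-0.004,-0.017,0],
  [15,-4,2,15,0,0,0],
  [15,0,0,15,0,0,0],
  [15,0,0,15,0,0,0],
  [15,0,0,8,0,0,0],
  [15,0,0,0,0,0,0],
  [15,0,0,0,0,0,0],
])

```text
time: 7.65
tool_pos: [646.7, 87.3, 149.8]
tcp_rot: [-180.0, 0.0, 159.6]
ft_force: [-0.1, -0.2, -0.5]
finger_gap: 26.0
```

```bash
python3 go.py 645.8 92.3 134 160
```

```text
t 7.65 pos [646.7  87.3 149.8] rpy [-180.     0.   159.6] F [-0.1 -0.2 -0.5] gap 26.0 j [  3.  18.  82.  -0.  80. -66.]
move [ 2.6  4.4 15.8] turn [-0.001  0.001 -0.007]
```

>>> servo_tool([
  [15,2,4,5,0,0,0],
  [15,0,0,5,0,0,0],
  [15,0,0,2,0,0,0],
  [15,0,0,0,0,0,0],
  [15,0,0,0,0,0,0],
])

```text
time: 8.15
tool_pos: [647.2, 92.7, 138.7]
tcp_rot: [180.0, 0.2, 159.6]
ft_force: [0.8, 0.3, -0.8]
finger_gap: 26.2
```

```bash
python3 go.py 645.8 92.3 134 160
```

```text
t 8.15 pos [647.2  92.7 138.7] rpy [180.    0.2 159.6] F [ 0.8  0.3 -0.8] gap 26.2 j [  4.  19.  82.  -0.  79. -66.]
move [ 1.2 -0.9  4.7] turn [ 0.     0.003 -0.006]
```

>>> servo_tool([
  [15,0,0,2,0,0,0],
  [15,0,0,2,0,0,0],
  [15,0,0,1,0,0,0],
  [15,0,0,0,0,0,0],
  [15,0,0,0,0,0,0],
])

```text
time: 8.65
tool_pos: [647.6, 92.6, 133.9]
tcp_rot: [179.9, 0.2, 159.6]
ft_force: [0.0, 0.1, -2.1]
finger_gap: 25.8
```

```bash
python3 go.py 645.8 92.3 133 160
```

```text
t 8.65 pos [647.6  92.6 133.9] rpy [179.9   0.2 159.6] F [ 0.   0.1 -2.1] gap 25.8 j [  4.  19.  82.  -0.  78. -66.]
move [ 1.6 -0.9  0.9] turn [ 0.001  0.004 -0.007]
```

Not touching yet, so I go down in 1 mm steps.

>>> servo_tool([
  [15,0,0,1,0,0,0],
  [15,0,0,1,0,0,0],
  [15,0,0,0,0,0,0],
  [15,0,0,0,0,0,0],
])

```text
time: 9.05
tool_pos: [648.4, 92.6, 133.7]
tcp_rot: [179.9, 0.4, 159.6]
ft_force: [-0.1, -0.7, -1.9]
finger_gap: 26.3
```

```bash
python3 go.py 645.8 92.3 133 160
```

```text
t 9.05 pos [648.4  92.6 133.7] rpy [179.9   0.4 159.6] F [-0.1 -0.7 -1.9] gap 26.3 j [  4.  19.  82.  -0.  78. -66.]
move [ 2.3 -1.2  0.7] turn [ 0.002  0.006 -0.007]
```

>>> servo_tool([
  [15,0,0,2,0,0,0],
  [15,0,0,2,0,0,0],
  [15,0,0,0,0,0,0],
])

```text
time: 9.35
tool_pos: [649.7, 92.6, 134.0]
tcp_rot: [179.8, 0.6, 159.6]
ft_force: [0.2, -0.2, -0.8]
finger_gap: 26.3
```

```bash
python3 go.py 645.8 92.3 133 160
```

```text
t 9.35 pos [649.7  92.6 134. ] rpy [179.8   0.6 159.6] F [ 0.2 -0.2 -0.8] gap 26.3 j [  4.  19.  82.  -0.  78. -66.]
move [ 3.5 -1.6  0.9] turn [ 0.003  0.01  -0.006]
```

>>> servo_tool([
  [28,0,0,0,0,0,0],
  [30,0,0,0,0,0,0],
  [36,0,0,0,0,0,0],
  [44,0,0,0,0,0,0],
  [50,0,0,0,0,0,0],
  [50,0,0,-10,0,0,0],
  [50,0,0,-30,0,0,0],
  [50,0,0,-40,0,0,0],
  [50,0,0,-30,0,0,0],
  [50,0,0,0,0,0,0],
])

```text
time: 10.35
tool_pos: [647.3, 92.6, 247.6]
tcp_rot: [179.9, 0.4, 159.6]
ft_force: [0.1, 0.1, 0.3]
finger_gap: 50.1
```

```bash
python3 go.py 480 150 240 162
python3 - <<'E'
from h import *
import json
s=sense();w=snapshot("wrist")
cv2.imwrite("pics/w3.png",w)
json.dump({k:np.array(s[k]).tolist() for k in("tcp_rot","tool_pos")},open("w3.json","w"))
E
```

```text
t 10.35 pos [647.3  92.6 247.6] rpy [179.9   0.4 159.6] F [0.1 0.1 0.3] gap 50.1 j [  4.  15.  75.  -0.  90. -66.]
move [176.9  -4.4   6.4] turn [ 0.001  0.007 -0.041]
```

View pics/w3.png

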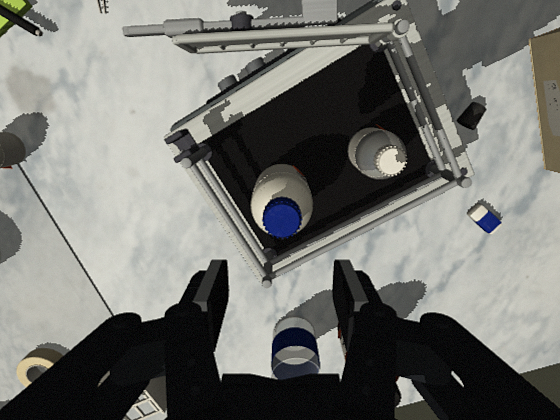

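Both bottles stand upright in the pen, with the loaded one's blue cap at (283,217). The post tops are at FL (400,27), FR (195,161), BR (266,280) and BL (464,181). I'll check the numbers from these.

Run:
```python
from h import *
import json
np.set_printoptions(precision=1,suppress=True)
C=cam("wrist",json.load(open("w3.json")))
c=np.array([638,136.6]);a=np.radians(10);R=np.array([[np.cos(a),-np.sin(a)],[np.sin(a),np.cos(a)]])
for n,u,z in [("cap",(283,217),165),("capPB",(391,161),145),("FL",(400,27),131),("FR",(195,161),131),("BR",(266,282),131),("BL",(464,181),131),("keeper",(180,141),120),("gateend",(178,40),132),("gatehinge",(385,32),132),("pad",(320,11),117),("bartip",(124,31),117)]:
    p=ray(C,u,z);print(n,p,"pen",R.T@(p[:2]-c))
```

```text
cap [647.8  94.2 165. ] pen [  2.3 -43.5]
capPB [640.9 183.3 145. ] pen [10.9 45.5]
FL [554.8 216.4 131. ] pen [-68.1  93.1]
FR [590.6  41.2 131. ] pen [-63.2 -85.8]
BR [711.8  54.7 131. ] pen [ 58.4 -93.5]
BL [681.1 238.3 131. ] pen [60.1 92.6]
keeper [572.4  33.3 120. ] pen [-82.6 -90.3]
gateend [508.2  66.6 132. ] pen [-140.   -46.4]
gatehinge [554.2 205.4 132. ] pen [-70.5  82.3]
pad [523.3 169.3 117. ] pen [-107.3   52.1]
bartip [485.   28.5 117. ] pen [-169.4  -79.9]
```

```bash
python3 go.py 518 170.5 150 161
```

```text
t 10.4 pos [646.7  92.5 245.5] rpy [180.    0.3 159.6] F [ 0.2 -0.3 -0.1] gap 49.9 j [  4.  15.  75.  -0.  89. -66.]
move [148.2  28.2  94.8] turn [ 0.001  0.005 -0.024]
```

>>> servo_tool([
  [0,35,7,0,0,0.005,-0.012],
  [0,40,7,0,0,0,-0.012],
  [0,40,7,10,0,0,0],
  [0,25,6,25,0,0,0],
  [0,5,0,25,0,0,0],
  [0,0,0,15,0,0,0],
  [0,0,0,0,0,0,0],
  [0,0,0,0,0,0,0],
])

```text
time: 11.2
tool_pos: [512.3, 167.4, 162.9]
tcp_rot: [-179.8, -0.3, 161.0]
ft_force: [-0.3, 0.3, 0.2]
finger_gap: 0.2
```

```bash
python3 go.py 518 170.5 125 161
python3 - <<'E'
from h import *
import json
s=sense();w=snapshot("wrist");t=snapshot("side")
cv2.imwrite("pics/w4.png",np.hstack([cv2.resize(w[100:420,120:460],(425,400)),cv2.resize(t[95:215,225:337],(373,400),interpolation=cv2.INTER_CUBIC)]))
E
```

```text
t 11.2 pos [512.3 167.4 162.9] rpy [-179.8   -0.3  161. ] F [-0.3  0.3  0.2] gap 0.2 j [ 13.   1.  99.   0.  80. -58.]
move [-4.6  4.9 37.9] turn [-0.003 -0.006 -0.001]
```

View pics/w4.png

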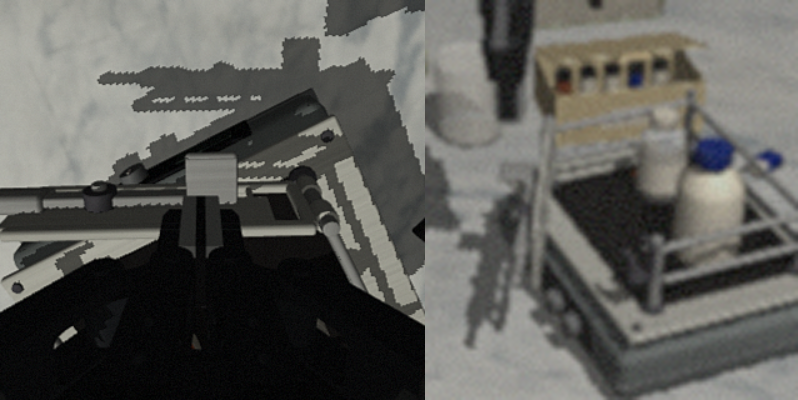

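```bash
python3 - <<'E'
from h import *
C=cam("wrist")
f=lambda u:ray(C,(u[0]*.8+120,u[1]*.8+100),117)
for u in((211,178),(186,154),(236,154),(186,200),(237,202)):print(f(u).round(1))
print("gate top edge",ray(C,(5*.8+120,234*.8+100),132).round(1),ray(C,(315*.8+120,229*.8+100),132).round(1))
E
python3 go.py 515 171 125 161
```

```text
[517.7 170.8 117. ]
[501.5 163.2 117. ]
[509.6 186.5 117. ]
[525.1 154.8 117. ]
[534.6 179.1 117. ]
gate top edge [506.9  68.8 132. ] [552.9 211.4 132. ]
t 11.3 pos [512.8 167.4 163.5] rpy [-179.9   -0.3  160.9] F [ 0.3 -0.8  0.2] gap 0.1 j [ 13.   1.  99.   0.  80. -58.]
move [-1.1  4.2 38.5] turn [-0.002 -0.005 -0.001]
```

>>> servo_tool([
  [0,-4,5,15,0,0,-0.02],
  [0,0,0,15,0,0,0],
  [0,0,0,10,0,0,0],
  [0,0,0,0,0,0,0],
  [0,0,0,0,0,0,0],
])

```text
time: 11.8
tool_pos: [520.9, 170.5, 121.4]
tcp_rot: [-180.0, -0.2, 162.1]
ft_force: [0.6, 0.3, 0.0]
finger_gap: -0.0
```

```bash
python3 go.py 518 171 97 162
```

```text
t 11.8 pos [520.9 170.5 121.4] rpy [-180.    -0.2  162.1] F [0.6 0.3 0. ] gap -0.0 j [ 13.   4. 100.   0.  75. -59.]
move [ 2.9 -0.4 24.4] turn [-0.001 -0.003  0.002]
```

>>> servo_tool([
  [0,1,0,7,0,0,0],
  [0,1,0,7,0,0,0],
  [0,0,0,7,0,0,0],
  [0,0,0,3,0,0,0],
  [0,0,0,0,0,0,0],
  [0,0,0,0,0,0,0],
])

```text
time: 12.4
tool_pos: [519.3, 171.3, 96.3]
tcp_rot: [180.0, -0.1, 162.1]
ft_force: [-0.0, 0.2, 0.3]
finger_gap: 0.1
```

```bash
python3 go.py 518 171 96 162;  python3 - <<'E'
from h import *
t=snapshot("side");w=snapshot("wrist")
cv2.imwrite("pics/w5.png",np.hstack([cv2.resize(w[100:420,120:460],(425,400)),cv2.resize(t[95:215,225:337],(373,400),interpolation=cv2.INTER_CUBIC)]))
E
```

```text
t 12.4 pos [519.3 171.3  96.3] rpy [ 1.800e+02 -1.000e-01  1.621e+02] F [-0.   0.2  0.3] gap 0.1 j [ 13.   5. 102.   0.  73. -59.]
move [ 1.1 -0.7  0.3] turn [ 0.    -0.001  0.002]
```

View pics/w5.png

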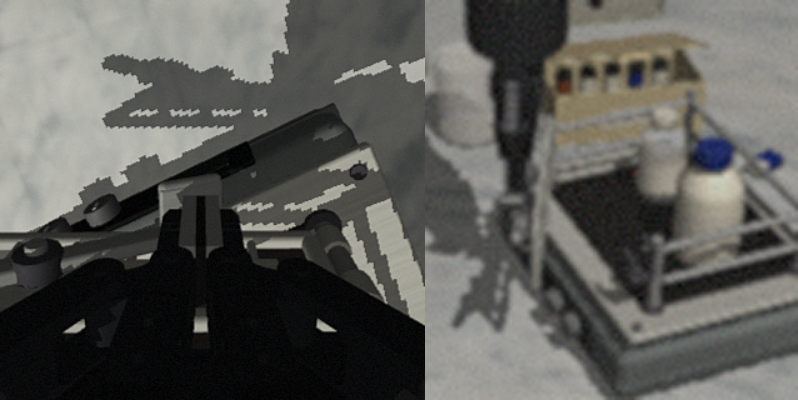

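>>> servo_tool([
  [0,-4,0,0,0,0,-0.03],
  [0,-5,-1,0,0,0,-0.07],
  [0,-5,-1,0,0,0,-0.07],
  [0,-5,-1,0,0,0,-0.07],
  [0,0,0,0,0,0,0],
])

```text
time: 13.0
tool_pos: [537.3, 164.2, 97.3]
tcp_rot: [179.9, -0.1, 176.4]
ft_force: [0.2, 0.0, -0.5]
finger_gap: -0.3
```

```bash
cat > gf.py <<'E'
from h import *
s=sense();d=s["tool_pos"][:2]-[554,216];th=190-s["tcp_rot"][2]%360
b=np.radians(-80-th);g=np.array([np.cos(b),np.sin(b)]);n=np.array([g[1],-g[0]])
print("tool angle",th.round(1),"along",(d@g).round(1),"front",(d@n).round(1),"z",s["tool_pos"][2].round(1))
E
python3 gf.py; python3 go.py 550.8 159.5 97 190
```

```text
tool angle 13.6 along 52.7 front 13.4 z 97.3
t 13.0 pos [537.3 164.2  97.3] rpy [ 1.799e+02 -1.000e-01  1.764e+02] F [ 0.2  0.  -0.5] gap -0.3 j [ 12.   8.  99.   0.  73. -75.]
move [-13.8  -3.9   0.3] turn [ 0.001 -0.002 -0.238]
```

>>> servo_tool([
  [0,-4,-1,0,0,0,-0.06],
  [0,-4,-1,0,0,0,-0.06],
  [0,-4,-1,0,0,0,-0.06],
  [0,-3,-1,0,0,0,-0.05],
  [0,0,0,0,0,0,0],
  [0,0,0,0,0,0,0],
])

```text
time: 13.6
tool_pos: [550.6, 161.4, 97.8]
tcp_rot: [179.8, -0.3, -170.7]
ft_force: [0.5, -0.6, 0.1]
finger_gap: 0.1
```

```bash
python3 gf.py; python3 go.py 550.8 159.5 97 190
python3 - <<'E'
from h import *
t=snapshot("side");w=snapshot("wrist")
cv2.imwrite("pics/w6.png",np.hstack([cv2.resize(w[100:420,20:440],(525,400)),cv2.resize(t[140:215,235:305],(275,400),interpolation=cv2.INTER_CUBIC)]))
E
```

```text
tool angle 0.7 along 53.3 front 12.2 z 97.8
t 13.6 pos [550.6 161.4  97.8] rpy [ 179.8   -0.3 -170.7] F [ 0.5 -0.6  0.1] gap 0.1 j [ 11.  10.  97.   0.  73. -88.]
move [ 0.1 -1.9  0.8] turn [ 0.003 -0.005 -0.012]
```

View pics/w6.png

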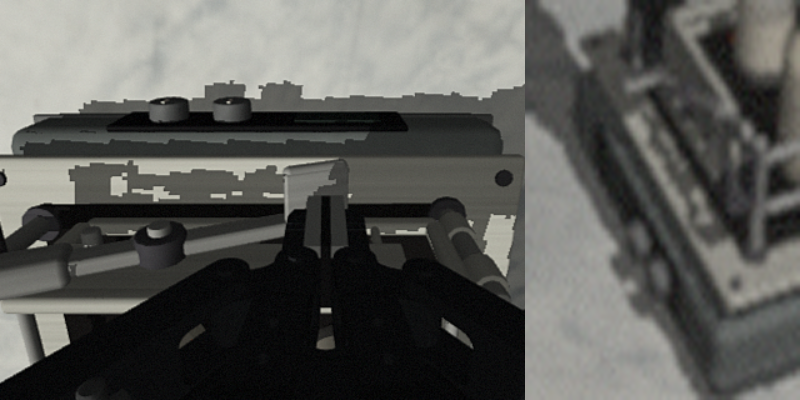

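>>> servo_tool([
  [0,-4,-1,0,0,0,-0.012],
  [0,-3,0,0,0,0,0],
  [0,-3,0,0,0,0,0],
])

```text
time: 14.0
tool_pos: [550.2, 161.2, 97.5]
tcp_rot: [179.8, -1.6, -170.0]
ft_force: [-19.3, -4.5, 15.4]
finger_gap: 0.0
```

```bash
python3 gf.py; python3 go.py 550.8 159.5 97 190
```

```text
tool angle 0.0 along 53.3 front 13.2 z 97.5
t 14.0 pos [550.2 161.2  97.5] rpy [ 179.8   -1.6 -170. ] F [-19.3  -4.5  15.4] gap 0.0 j [ 11.  11.  96.   0.  75. -89.]
move [-0.3 -1.8  0.5] turn [ 0.003 -0.028 -0.001]
```

>>> servo_tool([
  [0,1,0,0,0,-0.01,0],
  [0,0,0,0,0,0,0],
])

```text
time: 14.2
tool_pos: [548.7, 161.0, 97.8]
tcp_rot: [179.8, -1.1, -170.1]
ft_force: [-0.1, 0.3, 0.0]
finger_gap: -0.2
```

>>> servo_tool([
  [0,0,0,-7,0,0,0],
  [0,0,0,-8,0,0,0],
  [0,0,0,-8,0,0,0],
  [0,0,0,-8,0,0,0],
])

```text
time: 14.6
tool_pos: [549.4, 161.1, 130.5]
tcp_rot: [179.8, -1.1, -170.2]
ft_force: [-0.1, 0.1, 0.1]
finger_gap: -0.1
```

>>> servo_tool([
  [0,3,0,-20,0,0,0],
  [0,10,0,-35,0,0,0],
  [0,20,0,-40,0,0,0],
  [0,25,0,-40,0,0,0],
  [0,20,0,-20,0,0,0],
  [0,0,0,0,0,0,0],
])

```text
time: 15.2
tool_pos: [473.9, 147.2, 298.4]
tcp_rot: [179.8, -0.8, -170.2]
ft_force: [1.2, 0.5, -0.2]
finger_gap: -0.0
```

```bash
python3 gf.py
python3 - <<'E'
from h import *
t=snapshot("side");w=snapshot("wrist");cv2.imwrite("pics/w7r.png",w);print(sense()["tool_pos"],sense()["tcp_rot"])
cv2.imwrite("pics/w7.png",np.hstack([cv2.resize(w[60:420,60:560],(555,400)),cv2.resize(t[140:215,240:300],(245,400),interpolation=cv2.INTER_CUBIC)]))
E
```

```text
tool angle 0.2 along 54.2 front 90.6 z 298.4
[474.38920658 147.16685026 295.03067445] [ 179.85045565   -0.96874853 -170.23390823]
```

No pictures are left, so I check the latch numerically. I rectify the wrist image onto the bar-top plane in the gate's frame and read the brightness.

Run:
```python
from h import *
w=cv2.GaussianBlur(cv2.cvtColor(cv2.imread("pics/w7r.png"),cv2.COLOR_BGR2GRAY),(3,3),0)
s=sense();C=cam("wrist",s)
a=np.radians(10);g=np.array([np.sin(a),-np.cos(a)]);n=-np.array([np.cos(a),np.sin(a)])
A=np.arange(30,222,6);F=np.arange(40,-16,-2)
print("    "+"".join("%4d"%x for x in A))
for f in F:
    print("%3d "%f+"".join("%4d"%(lambda p:w[int(round(p[1])),int(round(p[0]))] if 0<=p[0]<560 and 0<=p[1]<420 else -1)(proj(C,[*(np.array([554,216])+x*g+f*n),117])) for x in A))
```

```text
30  36  42  48  54  60  66  72  78  84  90  96 102 108 114 120 126 132 138 144 150 156 162 168 174 180 186 192 198 204 210 216
 40   63  68 136 138 137 137 136  88  60  61 130 131  67  64  93  66  64 147  82  62  62 140 139 137 138  38  82 154 150 150 154 153
 38   64  60 122  88 124 126 119  65  63  59  95  94  63  62  65  63  62  95  63  62  61 137 137 137 136  85 107 153 152 152 153 155
 36   65  64  58  72  75  77  80  65  64  63  61  61  63  64  62  62  62  64  60  61  60 109 136 135 135 131 135 155 151 152 151 153
 34   59  69  75 101 102 100  98  57  60  61  76  59  60  61  61  61  60  59  74  60  60 112 134 134 133 135 136 155 151 152 151 151
 32   78 102  89 104 105 110 103 117  83  62  95 129  81  62  62  62  62  61  90  61  62 139 137 137 137 137 136 154 152 151 152 150
 30   93  93  94 109 109 110 105 124  91  62  67 126  76  63  63  68  58  58  58  56  55 127 125 127 123 123 125 153 150 147 152 149
 28   53  54  88 105 105 106 103  48  45  46  46  46  44  37  38  43  38  38  38  33  31  70  66  83  65  16  27 151 147 144 151 147
 26    7   8  84 108 109 108 105   8   8  
[... 2050 characters left out ...]
 15  51 130  29  68 121 145 145 143
 -6    6  11  32  33   5  34  34  20   5   3 137 135 134 134 133 132 132 132 130 132 132 131  96  19  52 138  33  97 129 143 148 143
 -8    7  10  32  34   4  33  34  21   7   8  74  73  67  65  65  65  63  63  60  62  57  55  41  28  56 135  34 110 132 139 151 146
-10    6  14  33  35   5  33  33  20   9   8  26  28  24  20  21  21  19  21  15  21  16  12  14  31  50 137  55 109 134 136 151 151
-12    2  14  33  34   5  33  32  22   5   4   8  10  12  12  14  12  12  10   4  13  11   5  12  39  48 129  69 107 136 133 150 152
-14    4  16  33  34   4  34  33  25   5   7  10   8  14  12  11  12  14  11   4  13  14   5  12  15  49 130  84 132 140 136 148 149
```

Run:
```python
from h import *
# blue cap of loaded bottle & bench objects unchanged?
t=snapshot("top");o=cv2.imread("pics/top.png");T=cam("top")
print("bench diff small/jar",[float(cv2.absdiff(t[y-12:y+12,x-12:x+12],o[y-12:y+12,x-12:x+12]).mean().round(1)) for x,y in((340,216),(379,187))])
w=snapshot("side").astype(int);S=cam("side");m=(w[...,0]-w[...,2]>50);m[:, :235]=0;m[:130]=0;m[200:]=0;m[:,330:]=0
n,l,st,ce=cv2.connectedComponentsWithStats(m.astype(np.uint8))
for i in range(1,n):
    if st[i,4]>15: print(st[i,4],ce[i].round(1),ray(S,ce[i],155).round(1))
hand_in()
```

```text
bench diff small/jar [1.9, 1.9]
54 [312.  140.1] [657.1 102.9 155. ]
the job is handed in; nothing more can be done
```

I set the larger white bottle (blue cap) upright in the right half of the pen and swung the gate shut with the latch pad pressed down. I then let the bar drop into the keeper, moved the arm clear and handed the job in at about 15 s of the 48 s.

**Last checks**
- **Bottle:** a wrist picture taken after release put its cap at pen x +2, y -44 mm, well inside the limits. A side picture shortly after showed it upright. I did not view it again after shutting the gate. A final colour check found a blue cap about 14 mm from the earlier spot. That check used a guessed height and a 54-pixel patch, so I put the difference down to its coarseness.
- **Gate and latch:** I pushed the gate against its stop with about 19 N before releasing it. I had used all 12 picture views, so I checked the latch by reading wrist-image brightness numerically. The bar ran straight, level and parallel to the shut gate, with its end in the keeper's slot.
- **Small bottle and jar:** the top-view image around both was unchanged.
- **Bottle already in the pen:** it still looked upright before the gate was shut. I made no final measurement of it.
- **Robot:** it stands clear at about 295 mm height and touches nothing.

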